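# Pack the pressure cell's service kit

### The job

Pack the service kit of the pressure cell: take the pressure gauge, the four-way cross fitting, the large hexagon nut and the closure plug from the bench and seat each one flat on the floor of the cut-out of its own shape in the foam tray, the gauge dial up with its stem in the slot and the plug with its stud up. Set them down, do not drop them, and leave the three-way tee and the small nut lying where they are.

Things in the scene. Friction and masses are not known exactly. Their poses are not given: they have to be found in the camera images.
- gauge_center (a point): Pressure gauge lying on its back, white dial up: round steel case 54 mm across and 30 mm high, with a brass stem (14 mm square, then a 13 mm thread, axis 10 mm above the case's back) that sticks out sideways from the case to 50 mm from this point. This point: on the case's axis, half-way up (15 mm above its underside); x points along the stem, z up out of the dial. About 0.18 kg.
- cross_center (a point): Four-way cross fitting, steel, lying flat: a block with a hexagonal nut at each of four arms, plus-shaped from above, 56 mm from end face to end face both ways, arms 26 mm high and up to 30 mm wide. This point: its centre, 13 mm above its underside; x and y along the arms, z up. About 0.30 kg.
- nut_center (a point): The large hexagon nut, steel, standing on its end face: 46 mm across flats (53 mm across corners), 45 mm high, upright 28 mm bore. This point: on its axis, half-way up (22.5 mm); z up, x square to one pair of flats. About 0.43 kg.
- plug_center (a point): Closure plug, steel, standing upright: round body 36 mm across and 38 mm high with two black seal rings near its foot, and on top a dark threaded stud 14 mm across and 14 mm high (52 mm in all). This point: on its axis, half-way up (26 mm above its underside); z up to the stud. About 0.32 kg.
- tee_center (a point): Three-way tee fitting, look-alike that stays where it is: same make as the cross but with only three arms, T-shaped from above (end faces 28 mm from this point along +x, +y and -x), 26 mm high. This point: centre of its block, 13 mm above its underside; z up.
- small_nut_center (a point): The small hexagon nut, look-alike that stays where it is: 30 mm across flats, 30 mm high, standing on its end face. This point: on its axis, half-way up (15 mm); z up.
- seat_gauge (a point): Foam tile with keyhole cut-out for the gauge: 70 mm round, with a 30 mm wide slot along +x to 58 mm from the round part's centre (this point). Dark 104 mm tile, blue cut-out floor 10 mm deep; 4 tiles lie 2 x 2, 105 mm apart, any order, in a low tray (tile tops 20, rim 19 mm over the bench). Point: centre of the cut-out's floor, 10 mm over the bench; z up, x, y along the edges.
- seat_cross (a point): Foam tile with the plus-shaped cut-out for the cross: 72 mm from end to end both ways, arms 42 mm wide, along x and y. Dark 104 mm tile, blue cut-out floor 10 mm deep; 4 tiles lie 2 x 2, 105 mm apart, any order, in a low tray (tile tops 20, rim 19 mm over the bench). Point: centre of the cut-out's floor, 10 mm over the bench; z up, x, y along the edges.
- seat_nut (a point): Foam tile with the hexagonal cut-out for the large nut: 62 mm across flats, so that the nut enters whichever way it is turned. Dark 104 mm tile, blue cut-out floor 10 mm deep; 4 tiles lie 2 x 2, 105 mm apart, any order, in a low tray (tile tops 20, rim 19 mm over the bench). Point: centre of the cut-out's floor, 10 mm over the bench; z up, x, y along the edges.
- seat_plug (a point): Foam tile with the small round cut-out for the plug: 52 mm across. Dark 104 mm tile, blue cut-out floor 10 mm deep; 4 tiles lie 2 x 2, 105 mm apart, any order, in a low tray (tile tops 20, rim 19 mm over the bench). Point: centre of the cut-out's floor, 10 mm over the bench; z up, x, y along the edges.
Not all that is in view belongs to the job. What is shaped like the part that bears seat_nut but purple or red is not meant.

How it is judged:
By the outcome, as a careful person would: the job done as asked, in the order asked, and still so for the second after the job is handed in, with the robot touching nothing.
It also fails if it takes over 109 s, if anything falls off the work surface, if the arm or the gripper's body presses on something with over 40 N, if the wrist force passes 120 N, or if a joint passes its speed limit or range.

### The arm

A 6-joint arm with a two-finger parallel gripper is mounted at the origin on the work surface. World frame = base frame: x ahead of the robot, y to its left, z up, the work surface at z = 0. Lengths are in m, angles in rad, forces in N, time in s.
With the tool pointing down it reaches from about 0.35 to 0.875 m from the base axis. Payload 4.2 kg.
Tool frame: the origin (TCP) lies midway between the tips of the shut fingers; the grasp point (between the pads) lies 19 mm behind it (env.pinch_z is the distance from the TCP to the grasp point, in m); z points along the fingers, y is the line along which they close (so a half turn about z gives the same grasp; the last joint's range is limited). The gripper opens to 85 mm and grips with 20 to 120 N. Pads are 22 mm wide; open, the fingers measure 114 mm over their backs; the gripper's body (76 mm by 85 mm) begins 54 mm behind the grasp point. The pads swing forward as they close: fully open they stand 13 mm farther back than shut.
Start: joints at [-1.085, 0.385, 0.008, 0, -1.194, -0.259], TCP at [0.141, -0.609, 0.231] pointing down, gripper open.
Joint ranges: [-3.14, 3.14], [-1.21, 2.06], [-1.07, 1.41], [-3.16, 2.05], [-2.99, -0.16], [-3.1, 3.1]. Speed limits (rad/s): [2.79, 2.79, 3.14, 3.14, 3.14, 3.14].

### API

Orientations are given as [roll, pitch, yaw] about the fixed x, y, z axes, in that order (R = Rz(yaw) Ry(pitch) Rx(roll)).
In Python, from rig import env, claw, kin, camera, camera_info, close_job, readout gives the robot as it stands. The module is installed in compiled form; this text tells all that it offers. Calls block until the motion is done:
- env.reach(position, orientation): joint-space move of the TCP to a pose.
- env.move_linear(position, rotation=None, velocity=0.15): straight line of the TCP; rotation=None keeps the orientation; velocity is the mean speed in m/s.
- env.goto_joints(angles): joint-space move.
- claw.grip(opening, newtons=None): opening from 0.0 (shut) to 1.0 (fully open); newtons is the grip in N (None keeps the last); returns when the fingers have stopped.
- env.sleep(seconds).
- kin.solve_ik(position, orientation): joint angles nearest the present ones, or None.
- camera(name): name is "scene" or "side" or "wrist"; returns (picture, depth): 480x640x3 uint8, blue, green, red; 480x640 float32, m along the optical axis (not along the pixel's ray), 0 where there is no reading.
- camera_info(name): a dict with "fx", "fy", "cx", "cy" (pixels), "R" (3x3) and "t" (3): a world point X has camera coordinates R X + t. Camera axes: x right, y down, z forward; pixel columns grow to the right and rows downward; lengths in m; the calibration is good to about 2 mm. The wrist camera is an equidistant fisheye: a pixel r from the principal point sees the ray r / f radians off the axis. A picture is of the moment at which its call begins: read the wrist's pose just before it. camera_info takes no time and is no camera call; for the wrist camera it gives the pose at the moment of the call.
A pose or a line that the arm cannot do raises env.MotionError and nothing moves.
- close_job(): hands the job in; it is judged then, once.
Readings, each from a call of its own:
- readout.read_t(): time.
- readout.read_joints(): joint angles.
- readout.read_joint_velocities(): joint speeds.
- readout.read_joint_efforts(): joint torques, N m.
- readout.read_eef_pos(): TCP position.
- readout.read_orientation(): TCP orientation.
- readout.read_wrist_force(): force on the tool from outside, world axes, zero at the start.
- readout.read_torque(): the same for the moment, N m.
- readout.read_opening(): opening from 0.0 (shut) to 1.0 (fully open).
- readout.read_finger_force(): force on a finger pad.
Only numpy, scipy, OpenCV 4.12 (cv2) and the standard library are available. Lean on these libraries where they do the work, as an engineer would, in place of code of your own. Each camera call takes 0.05 s, during which the arm holds its last target. There are 200 camera calls.

## Working session

There is one attempt and no reset: what is moved stays moved. The work goes in short steps, each a Python script; the robot and the scene stay as the last script left them, time stands still between calls to the robot, and variables do not carry over. Pictures are saved under pics/ and viewed, at most 14 in all, crops included, and the job is handed in when it is done.

```bash
mkdir -p pics; ls; python3 - <<'E'
from rig import env,claw,kin,camera,camera_info,readout
import cv2,numpy as np
for n in("scene","side","wrist"):
    i=camera_info(n); p,d=camera(n); cv2.imwrite(f"pics/{n}0.png",p); np.savez(f"pics/{n}0.npz",p=p,d=d,**i)
    print(n,i["fx"],i["cx"],i["cy"],np.round(-i["R"].T@i["t"],3),np.round(i["R"],2).tolist(),(d>0).mean())
print(readout.read_t(),env.pinch_z)
E
```

```text
pics
scene 601.1932720591693 321.7317912496611 240.18372830861247 [1.084 0.534 0.999] [[-0.73, 0.68, 0.01], [0.54, 0.59, -0.61], [-0.42, -0.44, -0.79]] 0.9957877604166666
side 434.5704495743694 324.29441252540056 242.89624152474394 [ 0.385 -0.809  0.723] [[0.98, -0.22, 0.0], [-0.14, -0.63, -0.77], [0.17, 0.75, -0.64]] 0.9959440104166667
wrist 371.64829954431775 320.7400184721229 235.46291206051575 [ 0.076 -0.624  0.372] [[-0.22, 0.97, 0.0], [0.94, 0.22, 0.26], [0.26, 0.06, -0.96]] 0.9780989583333334
0.15 0.0187
```

View pics/scene0.png

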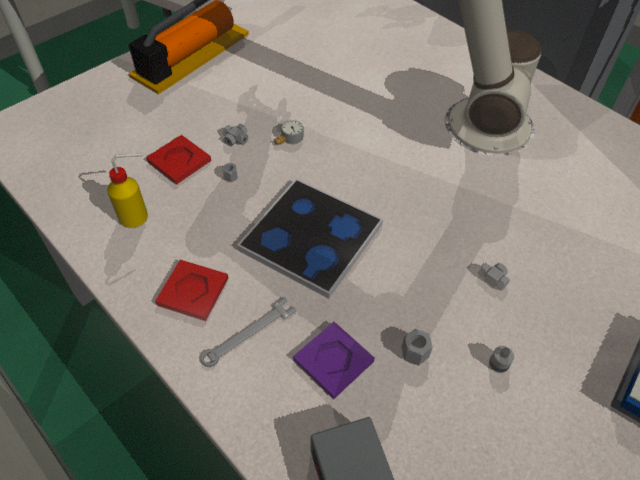

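View pics/side0.png

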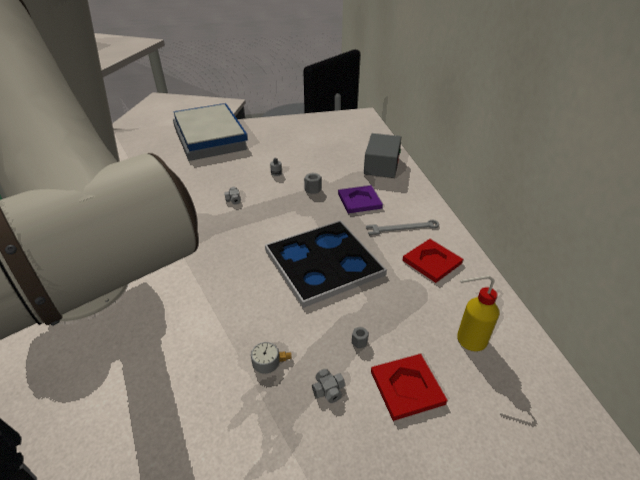

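Scene picture: gauge at (291,131), fitting A at (234,134), a nut at (230,172), tray centre (312,235), fitting B at (495,273), a nut at (417,346), plug at (502,358). The side view shows the same parts, with A at (328,385) and B at (234,196). A appears to have four arms and B three, and nut (417,346) is the larger one. I'll confirm this in an enlarged crop and measure at the same time.

```bash
cat > h.py <<'E'
import numpy as np,cv2
def load(n):
    z=np.load(f"pics/{n}.npz"); return {k:z[k] for k in z.files}
def cloud(s):
    v,u=np.mgrid[:480,:640]; d=s["d"]
    P=np.stack([(u-s["cx"])/s["fx"]*d,(v-s["cy"])/s["fy"]*d,d],-1)
    return (P-s["t"])@s["R"]
def ray(s,uv,z):
    "pinhole pixel(s) -> world point on plane z"
    uv=np.atleast_2d(uv).astype(float)
    r=np.c_[(uv[:,0]-s["cx"])/s["fx"],(uv[:,1]-s["cy"])/s["fy"],np.ones(len(uv))]@s["R"]
    c=-s["R"].T@s["t"]; return c+r*((z-c[2])/r[:,2])[:,None]
E
python3 - <<'E'
from h import *
S,D=load("scene0"),load("side0")
def crop(s,u,v,r,w=266): return cv2.resize(s["p"][v-r:v+r,u-r:u+r],(w,w),interpolation=cv2.INTER_CUBIC)
m=np.vstack([np.hstack([crop(S,234,134,24),crop(S,495,273,24),crop(S,417,346,30)]),
 np.hstack([crop(D,328,385,30),crop(D,234,196,20),crop(S,230,172,30)])])
cv2.imwrite("pics/crop0.png",m)
for n,s,seeds in(("scene",S,dict(gauge=(291,131),A=(234,134),small=(230,172),B=(495,273),nut=(417,346),plug=(502,358))),
                 ("side",D,dict(gauge=(265,357),A=(328,385),small=(360,337),B=(234,196),nut=(313,183),plug=(276,167)))):
    P=cloud(s); print(n,"bench z",np.round(np.median(P[...,2]),4))
    k,L=cv2.connectedComponents(((P[...,2]>.008)&(P[...,2]<.09)).astype(np.uint8))
    for o,(u,v) in seeds.items():
        Q=P[L==L[v,u]]; zt=np.percentile(Q[:,2],97); T=Q[Q[:,2]>zt-.004]
        print(o,len(Q),"top z",zt.round(4),"top mid",((T.max(0)+T.min(0))/2).round(4)[:2],"mean",T.mean(0).round(4)[:2])
    b=cv2.cvtColor(s["p"],cv2.COLOR_BGR2HSV); M=cv2.inRange(b,(100,110,40),(125,255,255))
    for c in cv2.findContours(M,0,1)[0]:
        if 150<cv2.contourArea(c)<3000:
            x=ray(s,c[:,0],.02); print("blue",c[:,0].mean(0).round(),cv2.contourArea(c),x.mean(0).round(4)[:2])
E
```

```text
scene bench z -0.001
gauge 468 top z 0.0318 top mid [ 0.3948 -0.2925] mean [ 0.3945 -0.2924]
A 386 top z 0.0285 top mid [ 0.4995 -0.3748] mean [ 0.5002 -0.3759]
small 197 top z 0.0319 top mid [ 0.5854 -0.2861] mean [ 0.5845 -0.287 ]
B 505 top z 0.0276 top mid [0.3641 0.287 ] mean [0.3681 0.2872]
nut 279054 top z 0.1544 top mid [0.5137 0.0997] mean [0.279  0.1097]
plug 461 top z 0.0522 top mid [0.5099 0.4071] mean [0.5103 0.4073]
blue [632. 394.] 304.0 [0.3963 0.6007]
blue [319. 261.] 691.5 [0.6038 0.0289]
blue [276. 239.] 469.5 [ 0.6316 -0.0711]
blue [344. 227.] 564.5 [0.5052 0.0012]
blue [303. 206.] 245.5 [ 0.5319 -0.0992]
side bench z 0.0017
gauge 789 top z 0.0316 top mid [ 0.3868 -0.2955] mean [ 0.3867 -0.2963]
A 738 top z 0.0281 top mid [ 0.4923 -0.3802] mean [ 0.4919 -0.3803]
small 266 top z 0.0326 top mid [ 0.5777 -0.2893] mean [ 0.5778 -0.2895]
B 196 top z 0.0297 top mid [0.3585 0.2857] mean [0.3625 0.284 ]
nut 295 top z 0.0475 top mid [0.5999 0.2857] mean [0.5997 0.2855]
plug 157 top z 0.0538 top mid [0.5044 0.4028] mean [0.5043 0.4026]
blue [314. 278.] 203.0 [ 0.522  -0.1086]
blue [353. 264.] 274.5 [ 0.6226 -0.0821]
blue [295. 252.] 335.5 [ 0.4944 -0.0082]
blue [331. 240.] 298.5 [0.5937 0.0184]
blue [218. 142.] 308.5 [0.3338 0.6273]
```

View pics/crop0.png

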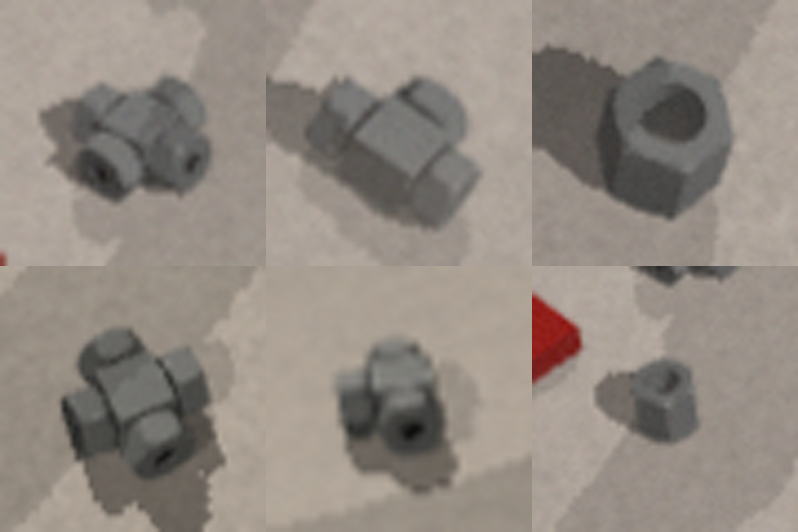

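Cross: A (234,134) has four arms in both views. B (495,273) is the three-armed tee, so it stays. Large nut: (417,346), reading 47 mm high. (230,172) is the 30 mm small nut, so it stays. The hexagonal seat is the dark tile with a blue floor at (276,239), not the red or purple tiles. The scene and side cameras disagree by about 8 mm, so I'll refine with the wrist camera, starting with the gauge/cross area and the tray.

```bash
cat >> h.py <<'E'
from math import pi
def snap(name):
    from rig import camera,camera_info
    i=camera_info("wrist"); p,d=camera("wrist"); cv2.imwrite(f"pics/{name}.png",p); np.savez(f"pics/{name}.npz",p=p,d=d,**i)
    return dict(p=p,d=d,**i)
def wrays(s):
    v,u=np.mgrid[:480,:640].astype(float); x,y=(u-s["cx"])/s["fx"],(v-s["cy"])/s["fy"]
    th=np.hypot(x,y); k=np.tan(th)/np.maximum(th,1e-9); return np.stack([x*k,y*k,np.ones_like(x)],-1)
def wcloud(s): return (wrays(s)*s["d"][...,None]-s["t"])@s["R"]
def wplane(s,z):
    "every wrist pixel cast onto plane z"
    r=wrays(s)@s["R"]; c=-s["R"].T@s["t"]; return c+r*((z-c[2])/r[...,2])[...,None]
def blobs(s,lo=.008,hi=.08,amin=80):
    P=wcloud(s); n,L,st,ce=cv2.connectedComponentsWithStats(((P[...,2]>lo)&(P[...,2]<hi)).astype(np.uint8))
    return P,L,[(i,ce[i],st[i,4],np.median(P[L==i],0)) for i in range(1,n) if st[i,4]>amin]
def near(s,xy,lo=.008,hi=.08):
    P,L,B=blobs(s,lo,hi); b=min(B,key=lambda b:np.hypot(*(b[3][:2]-xy))); return P,L==b[0]
def down(y): return [pi,0,y]
def wrap(a,per=2*pi): return (a+per/2)%per-per/2
E
python3 - <<'E'
from h import *
from rig import *
print(readout.read_orientation(), readout.read_t())
env.reach([.40,-.30,.20],down(-pi/2+.3)); s=snap("w1")
print(np.round(readout.read_joints(),2),readout.read_t())
for b in blobs(s)[2]: print(b[1].round(),b[2],b[3].round(4))
env.reach([.55,-.05,.24],down(0)); s=snap("w2")
print(np.round(readout.read_joints(),2),readout.read_t())
cv2.imwrite("pics/w12.png",np.hstack([cv2.resize(load(n)["p"],(400,300)) for n in("w1","w2")]))
E
```

```text
[ 3.13993207e+00 -1.24138525e-04 -2.91491666e+00] 0.15
[-0.32  0.2  -0.34  0.   -1.03  0.62] 1.7
[123.  48.] 6096 [ 0.6243 -0.3989  0.0154]
[ 6. 91.] 656 [ 0.7796 -0.3378  0.02  ]
[244.  98.] 3036 [ 0.4923 -0.3777  0.0249]
[135. 172.] 1025 [ 0.5773 -0.2885  0.0279]
[326. 221.] 3431 [ 0.3927 -0.2958  0.0284]
[  5. 289.] 371 [ 0.7688 -0.0853  0.0148]
[ 98. 317.] 5376 [ 0.6094 -0.1147  0.019 ]
[208. 368.] 242 [ 0.4679 -0.0978  0.0176]
[137. 426.] 1195 [0.5489 0.0457 0.0192]
[519. 451.] 1403 [ 0.0327 -0.0606  0.0199]
[ 0.2   0.25 -0.16 -0.   -1.16  1.37] 2.8833
```

View pics/w12.png

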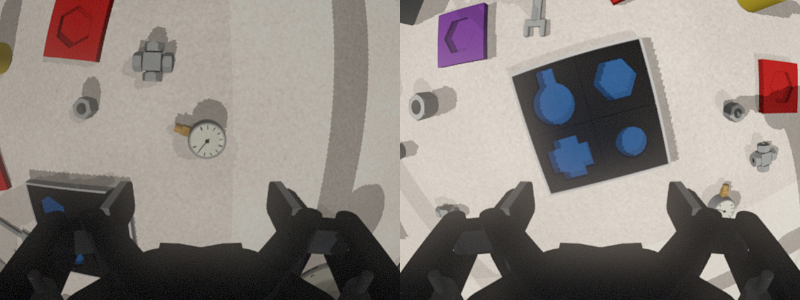

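Wrist left picture: gauge at (205,138) with its stem to the left, cross at (153,60), small nut at (85,106). Right picture: the tray with keyhole (553,100), hexagon (614,79), plus (571,156) and round (631,140), with the slot pointing away (up and left). Next I'll measure the seats and the gauge.

```bash
cat > seats.py <<'E'
from h import *
s=load("w2"); P=wcloud(s); T=wplane(s,.02); F=wplane(s,.01)
_,M=near(s,(.565,-.04),lo=.012,hi=.04)
c=max(cv2.findContours(M.astype(np.uint8),0,1)[0],key=cv2.contourArea)
full=cv2.drawContours(np.zeros((480,640),np.uint8),[c],-1,1,-1)>0
q=T[full][:,:2].astype(np.float32); rect=cv2.minAreaRect(q*1000); print("tray",rect, "z top",np.median(P[M][:,2]))
ctr=np.array(rect[0])/1000; a=wrap(np.radians(rect[2]),pi/2); R=np.array([[np.cos(a),-np.sin(a)],[np.sin(a),np.cos(a)]])
hsv=cv2.cvtColor(s["p"],cv2.COLOR_BGR2HSV); blue=cv2.inRange(hsv,(100,110,40),(125,255,255))>0
hole=(full&((P[...,2]<.017)|blue)).astype(np.uint8); hole=cv2.morphologyEx(hole,cv2.MORPH_OPEN,np.ones((5,5)))
n,L,st,ce=cv2.connectedComponentsWithStats(hole)
print("yaw",a,"centre",ctr)
for i in range(1,n):
    if st[i,4]<300: continue
    m=L==i; t=(T[m][:,:2]-ctr)@R*1000; f=(F[m&blue][:,:2]-ctr)@R*1000
    print(ce[i].round(),"ext tray frame",t.min(0).round(1),t.max(0).round(1),"mid",((t.min(0)+t.max(0))/2).round(1),"world mid",(ctr+R@((t.min(0)+t.max(0))/2000)).round(4),"| floor",f.min(0).round(1),f.max(0).round(1))
g=load("w1"); P=wcloud(g); _,m=near(g,(.393,-.296)); hs=cv2.cvtColor(g["p"],cv2.COLOR_BGR2HSV)
top=m&(P[...,2]>.024); tp=wplane(g,.03)[top][:,:2]; (cx,cy),r=cv2.minEnclosingCircle((tp*1000).astype(np.float32)); print("gauge top",cx,cy,r,tp.mean(0),np.median(P[top][:,2]))
br=cv2.inRange(hs,(8,100,60),(28,255,255))>0; st=P[br&m]
print("stem",br.sum(),st.mean(0).round(4)); d=st.mean(0)[:2]-np.array([cx,cy])/1000; print("yaw",np.arctan2(d[1],d[0]), np.hypot(*d))
_,m=near(g,(.492,-.378)); tp=P[m&(P[...,2]>.02)][:,:2]; print("cross",cv2.minAreaRect((tp*1000).astype(np.float32)),tp.mean(0))
E
python3 seats.py
```

```text
tray ((562.305908203125, -36.506988525390625), (219.99560546875, 219.97979736328125), 15.331609725952148) z top 0.01942374942025785
yaw 0.2675870693486506 centre [ 0.56230591 -0.03650699]
[344. 126.] ext tray frame [ 21.3 -86.8] [ 83.4 -17.4] mid [ 52.3 -52.1] world mid [ 0.6266 -0.0729] | floor [ 20.5 -88.4] [ 84.1 -17.1]
[243. 160.] ext tray frame [ 6.3 17.4] [98.6 86.4] mid [52.4 51.9] world mid [0.5992 0.0274] | floor [ 5.5 18.6] [98.6 85.4]
[370. 227.] ext tray frame [-77.2 -78.4] [-26.  -26.6] mid [-51.6 -52.5] world mid [ 0.5264 -0.1008] | floor [-79.3 -79. ] [-28.1 -26.7]
[272. 252.] ext tray frame [-88.   15.7] [-15.8  87.8] mid [-51.9  51.8] world mid [ 4.985e-01 -3.000e-04] | floor [-87.9  17.1] [-17.6  80.8]
gauge top 389.5246276855469 -294.47747802734375 27.179122924804688 [ 0.38957939 -0.2947737 ] 0.028591089384037562
stem 1097 [ 0.4265 -0.2961  0.0159]
yaw -0.04500558173080448 0.03705058498766973
cross ((494.386474609375, -378.27728271484375), (54.364784240722656, 53.8482551574707), 59.74383544921875) [ 0.49357001 -0.3779982 ]
```

Seats are clear: the tray is 220 × 220 mm at yaw 0.268, with the slot along tray +x. Now the gauge.

```bash
cat > pp.py <<'E'
from h import *
from rig import *
YAW=.2676; C=np.array([.5623,-.0365])
def seat(x,y): c,s=np.cos(YAW),np.sin(YAW); return C+np.array([c*x-s*y,s*x+c*y])/1000
SEAT=dict(gauge=seat(41.2,52.2),cross=seat(-52.2,52.2),nut=seat(52.4,-52.3),plug=seat(-52.2,-52.5))
def st(m): print(m,"t",round(readout.read_t(),1),"open",round(readout.read_opening(),3),"F",np.round(readout.read_wrist_force(),1),"pad",round(float(readout.read_finger_force()),1),"z",round(readout.read_eef_pos()[2],4))
def pick(xy,yaw,z,N):
    claw.grip(1.0,N); env.reach([*xy,z+.09],down(yaw)); env.move_linear([*xy,z],velocity=.08)
    st("above"); claw.grip(0.0,N); env.sleep(.2); st("gripped")
    env.move_linear([*xy,z+.03],velocity=.06); env.move_linear([*xy,.13],velocity=.15); st("lifted")
def place(xy,yaw,zg):
    env.move_linear([*xy,.13],down(yaw),velocity=.18); env.move_linear([*xy,zg+.03],velocity=.12)
    env.sleep(.3); f0=readout.read_wrist_force()[2]; env.move_linear([*xy,zg+.0125],velocity=.04); z=zg+.0125
    while z>zg+.0065 and readout.read_wrist_force()[2]-f0<4: z-=.0005; env.move_linear([*xy,z],velocity=.02)
    st(f"down dF {readout.read_wrist_force()[2]-f0:.1f}"); o=readout.read_opening()
    claw.grip(min(1,o+.12)); env.sleep(.2); st("released"); env.move_linear([*xy,zg+.05],velocity=.08); env.move_linear([*xy,.15],velocity=.2)
E
python3 - <<'E'
from pp import *
pick((.3895,-.2945),-.045,.008,40)
snap("g1")
E
```

```text
above t 5.6 open 1.002 F [-0.4  0.5  0.4] pad 0.0 z 0.0084
gripped t 6.2 open 0.614 F [-0.6  0.7  5.3] pad 41.5 z 0.0087
lifted t 7.6 open 0.618 F [-0.5 -1.  -2.1] pad 42.3 z 0.129
```

View pics/g1.png

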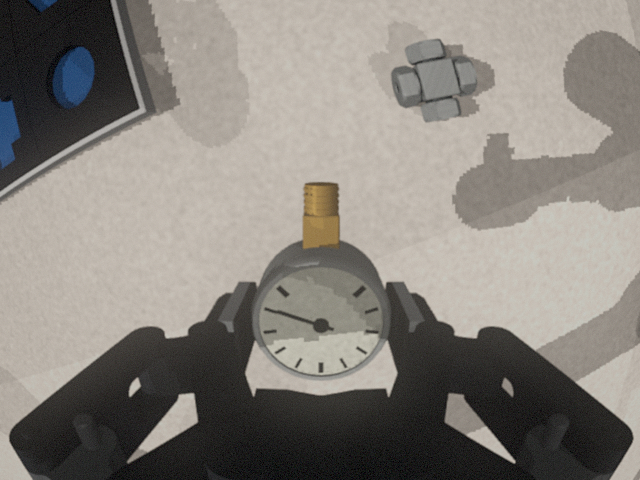

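The gauge is held centred at (320,320), with its stem straight ahead along tool x, column 320. Now placing it.

```bash
python3 - <<'E'
from pp import *
place(SEAT["gauge"],YAW,.008)
snap("g2")
E
```

```text
down dF 8.7 t 13.0 open 0.612 F [-2.5  0.   5.9] pad 42.9 z 0.0187
released t 13.4 open 0.729 F [0.4 0.2 0.1] pad 0.0 z 0.0178
```

View pics/g2.png

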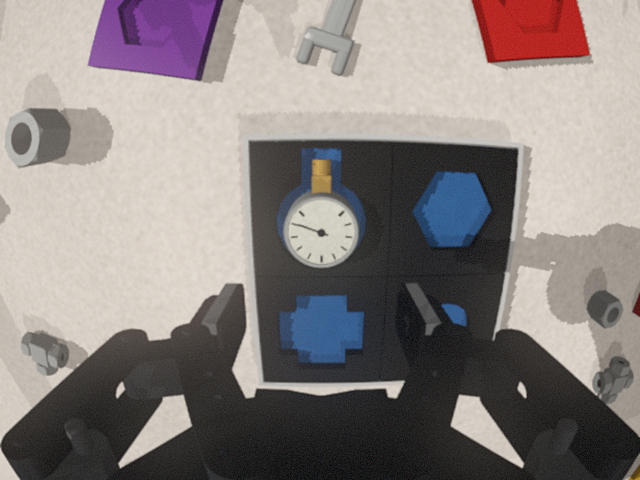

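The gauge sits in the keyhole at (320,230), with its stem in the slot at (321,175). I'll check its height in depth and hover over the cross to measure it.

```bash
cat > chk.py <<'E'
from pp import *
def top(s,xy,r=.022,pct=60):
    P=wcloud(s); m=np.hypot(P[...,0]-xy[0],P[...,1]-xy[1])<r; z=np.percentile(P[m][:,2],pct); t=P[m&(abs(P[...,2]-z)<.006)]
    return z,t
def loc(s,xy,zt,r=.036,band=.008):
    "top-face midpoint & 4-fold angle"
    P=wcloud(s); m=(np.hypot(P[...,0]-xy[0],P[...,1]-xy[1])<r+.015)&(P[...,2]>zt-band)
    n,L,sts,ce=cv2.connectedComponentsWithStats(m.astype(np.uint8)); q=P[L==1+np.argmax(sts[1:,4])][:,:2]
    (cx,cy),rr=cv2.minEnclosingCircle((q*1000).astype(np.float32)); c=np.array([cx,cy])/1000
    w=(q-c)@[1,1j]; return c,rr,np.angle((w**4).sum())/4,np.angle((w**6).sum())/6
E
python3 - <<'E'
from chk import *
s=load("g2"); z,t=top(s,SEAT["gauge"]); print("gauge seat",SEAT["gauge"].round(4),"dial z",z.round(4),loc(s,SEAT["gauge"],.040)[:2])
P=wcloud(s); x=SEAT["gauge"]
for a in (0,1.57,3.14,-1.57):
    d=x+.02*np.array([np.cos(a),np.sin(a)]); print(a,np.median(P[np.hypot(P[...,0]-d[0],P[...,1]-d[1])<.004][:,2]).round(4))
env.reach([.4936,-.378,.18],down(.2)); s=snap("c1"); print(np.round(readout.read_joints(),2)); print("cross",loc(s,(.4936,-.378),.026))
cv2.imwrite("pics/c1c.png",cv2.resize(s["p"][100:340,170:490],(640,480)))
E
```

```text
gauge seat [0.5882 0.0247] dial z 0.2366 (array([0.58825159, 0.02474165]), 50.99705123901367)
0 0.249
1.57 0.0386
3.14 0.0384
-1.57 0.0385
[-0.39  0.42 -0.07 -0.   -1.08  2.16]
cross (array([ 0.4937146 , -0.37796643]), 50.99213409423828, np.float64(0.19488594041660015), np.float64(-0.31634805215276024))
```

View pics/c1c.png

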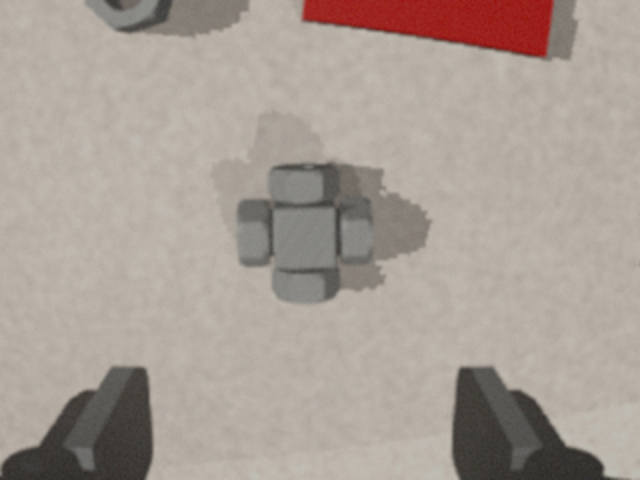

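The crop shows the cross at (305,235), four arms, almost square to the tool at yaw 0.2. The dial is level at 0.0385 m on three sides. The wrist depth reads about 1.4 mm low, so it is seated. I'll fix the mask, which was picking up the gripper, then pick the cross.

```bash
sed -i 's/&(P\[...,2\]>zt-band)/\&(P[...,2]>zt-band)\&(P[...,2]<zt+.008)/' chk.py; python3 - <<'E'
from chk import *
c,r,a4,_=loc(load("c1"),(.4936,-.378),.026); print("cross",c,r,a4)
g=loc(load("g2"),SEAT["gauge"],.04); print("gauge",g[:2])
yaw=a4
if 25<r<34 and abs(a4-.2)<.2:
    pick(c,yaw,.007,50); snap("c2"); place(SEAT["cross"],YAW,.007); snap("c3")
E
```

```text
cross [ 0.49474683 -0.37778137] 30.019376754760742 0.2215303516595088
gauge (array([0.58784961, 0.02505677]), 27.431318283081055)
above t 18.4 open 1.002 F [ 0.3  0.7 -0.3] pad 0.0 z 0.0076
gripped t 19.0 open 0.641 F [-0.1  0.2  5.7] pad 55.1 z 0.0078
lifted t 20.4 open 0.639 F [-0.2 -1.1 -3. ] pad 54.3 z 0.1288
down dF 4.8 t 25.5 open 0.643 F [-1.5  0.7  2. ] pad 54.6 z 0.0178
released t 26.0 open 0.757 F [ 0.9 -0.1  0.1] pad 0.0 z 0.0175
```

```bash
python3 - <<'E'
from chk import *
s=load("c3"); P=wcloud(s); x=SEAT["cross"]; print("cross",loc(s,x,.036)[:3],x)
for a in range(4):
    d=x+.02*np.array([np.cos(YAW+a*pi/2),np.sin(YAW+a*pi/2)]); print(np.median(P[np.hypot(P[...,0]-d[0],P[...,1]-d[1])<.004][:,2]).round(4))
env.reach([.604,.289,.20],down(.3)); w=snap("n1"); print(np.round(readout.read_joints(),2)); n=loc(w,(.604,.289),.045,band=.006); print("nut",n)
cv2.imwrite("pics/cn.png",np.hstack([cv2.resize(i["p"],(400,300)) for i in (s,w)]))
E
```

```text
cross (array([4.97762238e-01, 1.60177991e-04]), 30.060802459716797, np.float64(0.2712209836056337)) [4.98155288e-01 3.95121894e-05]
0.0356
0.0357
0.0357
0.0355
[ 0.69  0.48  0.08 -0.   -1.17  1.18]
nut (array([0.60255231, 0.28955786]), 26.33624267578125, np.float64(0.6836925680502504), np.float64(-0.09788081224550012))
```

View pics/cn.png

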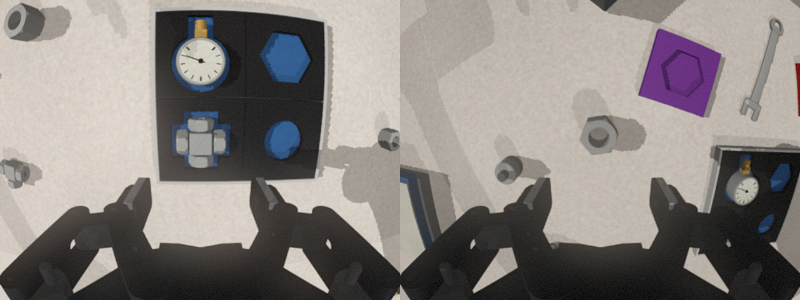

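The left picture shows the gauge at (201,62) and cross at (200,143) both in their cut-outs, with the cross level. The right picture shows the large nut at (599,136) and the plug at (509,170). Next I'll pack the nut, gripping across its flats.

```bash
python3 - <<'E'
from chk import *
pick((.6026,.2896),-.098,.010,70); place(SEAT["nut"],YAW-pi/6,.010); s=snap("n2")
x=SEAT["nut"]; P=wcloud(s); print("nut",loc(s,x,.055,band=.006),x)
for a in range(6):
    d=x+.0185*np.array([np.cos(YAW+a*pi/3),np.sin(YAW+a*pi/3)]); print(np.median(P[np.hypot(P[...,0]-d[0],P[...,1]-d[1])<.003][:,2]).round(4),end=" ")
env.reach([.507,.405,.20],down(.3)); w=snap("p1"); print(np.round(readout.read_joints(),2)); print("plug stud",loc(w,(.507,.405),.052,r=.02,band=.006),"body",loc(w,(.507,.405),.038,r=.02,band=.006))
cv2.imwrite("pics/np.png",np.hstack([cv2.resize(i["p"],(400,300)) for i in (s,w)]))
E
```

```text
above t 30.6 open 1.001 F [ 0.6 -0.2  0.2] pad 0.0 z 0.0107
gripped t 31.3 open 0.529 F [-0.9 -0.4  4.7] pad 73.8 z 0.0107
lifted t 32.7 open 0.526 F [ 0.  -0.1 -4.2] pad 73.0 z 0.1287
down dF 5.8 t 37.9 open 0.532 F [-1.7  1.   0.9] pad 73.6 z 0.0207
released t 38.3 open 0.655 F [-1.2  0.3 -0.6] pad 0.0 z 0.0201
nut (array([ 0.6263606 , -0.07295027]), 26.588035583496094, np.float64(0.6047033171994332), np.float64(-0.24732594839805)) [ 0.62666404 -0.07308307]
0.2499 0.0546 0.0545 0.0546 0.0547 0.2493 [ 0.92  0.45  0.03  0.   -1.15  0.95]
plug stud (array([0.50710632, 0.40805161]), 7.567262172698975, np.float64(0.4855687950483869), np.float64(0.37109835385883283)) body (array([0.50661658, 0.40817929]), 18.37163543701172, np.float64(-0.5050249829895936), np.float64(-0.19975988716762672))
```

View pics/np.png

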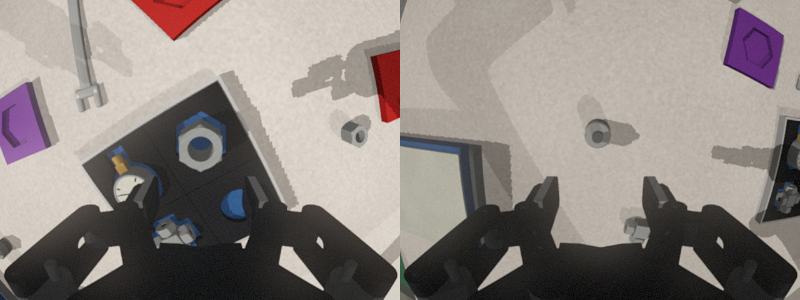

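The left picture shows the nut at (201,148), level in its hexagon. The right picture shows the plug at (598,133), upright with its stud up. Now the plug.

```bash
python3 - <<'E'
from chk import *
pick((.5069,.4081),.3,.010,60); place(SEAT["plug"],YAW,.010)
env.reach([.52,-.07,.24],down(YAW)); s=snap("f1")
for k,z in(("gauge",.04),("cross",.036),("nut",.055),("plug",.048)): print(k,loc(s,SEAT[k],z,band=.007)[:3],SEAT[k])
print("stud",loc(s,SEAT["plug"],.062,r=.02,band=.006)[:2])
cv2.imwrite("pics/f1c.png",cv2.resize(s["p"][0:330,100:540],(800,600)))
st("end")
E
```

```text
above t 43.6 open 1.0 F [0.  0.4 1.6] pad 0.0 z 0.0107
gripped t 44.4 open 0.401 F [-0.7  0.9  3.7] pad 60.4 z 0.0105
lifted t 45.8 open 0.401 F [-0.1 -0.2 -4.7] pad 60.1 z 0.1287
down dF 6.0 t 51.8 open 0.403 F [-2.2 -0.1  2.7] pad 60.3 z 0.0205
released t 52.2 open 0.519 F [-0.7 -0.2  0.5] pad 0.0 z 0.02
gauge (array([0.58740631, 0.02463736]), 27.422380447387695, np.float64(-0.26145526707542327)) [0.58823102 0.02473612]
cross (array([ 4.97394958e-01, -1.84492841e-04]), 30.16472053527832, np.float64(0.2565663461904204)) [4.98155288e-01 3.95121894e-05]
nut (array([ 0.62579034, -0.07250272]), 26.128795623779297, np.float64(-0.35056561663550606)) [ 0.62666404 -0.07308307]
plug (array([ 0.52570825, -0.10080241]), 18.39242935180664, np.float64(-0.4662795783048384)) [ 0.52583981 -0.10093403]
stud (array([ 0.52569843, -0.10072457]), 7.646042346954346)
end t 54.0 open 0.525 F [-0.5 -0.4 -1. ] pad 0.0 z 0.238
```

View pics/f1c.png

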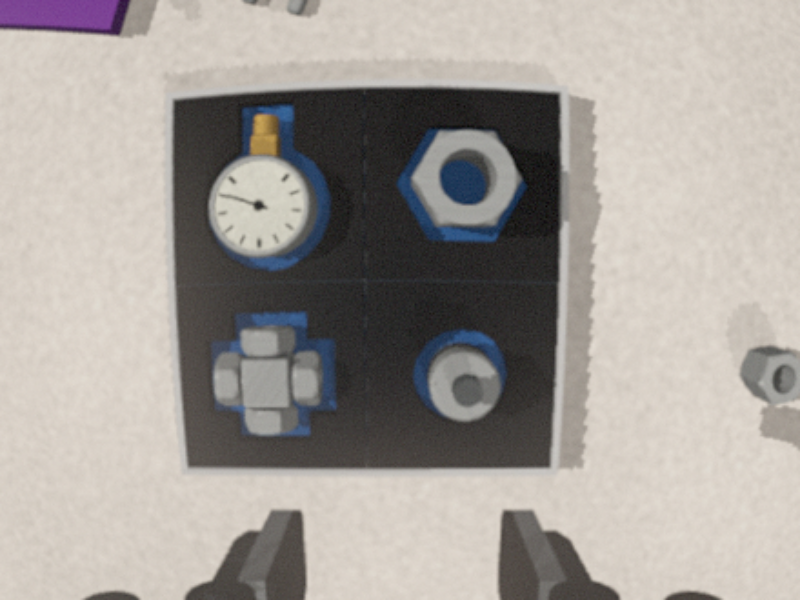

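The final view shows all four parts seated in their cut-outs within 1 mm of centre: gauge (260,205) with its stem in the slot, nut (465,180), cross (265,380), and plug (465,385) with its stud up. The small nut at (775,375) is untouched, and I never reached for the tee. I'm handing in.

```bash
python3 -c "
from rig import *
print(close_job())"
```

```text
the job is handed in; nothing more can be done
None
```

I packed the gauge, cross, large nut and plug in that order, each set down level in its own cut-out, in about 54 s; the tee and small nut stayed where they were, and the job is handed in.

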